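Size a coat button in the stepped button gauge

TASK

Find the size of the coat button that lies loose outside the tray: hold it by its shank, face down, and try it in the button gauge, beginning at the smallest step and going up one step at a time, lightly and without forcing it, until it goes in. Leave it lying there, fully home and flush in the first step that takes it, and leave the other buttons in their tray and everything else where it is.

Things in the scene. Friction and masses are not known exactly. Their poses are not given: they have to be found in the camera images.
- button_a_mid (a point): dark coat button lying face down, shank up: round plate 5 mm thick, lower edge bevelled 0.8 mm; from its middle a block-shaped shank rises 12 mm, 13 mm long (x) by 9 mm wide (y), pierced by a thread tunnel: grip it across the 9 mm. About 14 g. This point: on its axis half-way up, 8.5 mm above its face (underside), 8.5 mm below the shank's top; z is up
- button_b_mid (a point): another such button, alike but for its diameter; this point and the axes are as on button_a. The three buttons have three different, unmarked diameters between 28 and 36 mm, and any of the three may be the loose one
- button_c_mid (a point): a third such button; this point and the axes are as on button_a
- tray: shallow steel tray, 90 x 130 mm (x, y), rim 12 mm high and 3 mm thick, fixed; two of the three buttons lie in it, the third, loose one lies on the work surface outside it. Origin: centre of its underside
- gauge: the stepped button gauge: aluminium bar 225 mm long (along its y), widening stepwise from 43 to 55 mm, with a row of five round flat-bottomed holes (the steps), each 5 mm deep, the smallest at its -y end. Its top is 17 mm above the work surface; it does not slide, but its rubber feet give about 0.1 mm per newton pressed. Origin: centre of its underside; z up
- step1 (a point): step 1 of the gauge, a hole 27 mm in diameter: the centre of its mouth, level with the gauge's top (17 mm above the work surface), -93 mm from the gauge's centre along the gauge's y. None of the buttons fits it
- step2 (a point): step 2 of the gauge, a hole 30 mm in diameter: the centre of its mouth, level with the gauge's top (17 mm above the work surface), -52.5 mm from the gauge's centre along the gauge's y. A button enters its own step with about 1 mm to spare on the diameter, and its plate is then flush with the gauge's top
- step3 (a point): step 3 of the gauge, a hole 33 mm in diameter: the centre of its mouth, level with the gauge's top (17 mm above the work surface), -9 mm from the gauge's centre along the gauge's y. On a step that is too small a button is at least 1.5 mm too wide and stays up on the rim; so it does on its own step while it is off centre
- step4 (a point): step 4 of the gauge, a hole 36 mm in diameter: the centre of its mouth, level with the gauge's top (17 mm above the work surface), +37.5 mm from the gauge's centre along the gauge's y
- step5 (a point): step 5 of the gauge, a hole 39 mm in diameter: the centre of its mouth, level with the gauge's top (17 mm above the work surface), +87 mm from the gauge's centre along the gauge's y
- spool_near: sewing-thread spool standing on end, 28 mm across, 42 mm tall, between the loose button and the gauge; a bystander
- spool_far: the same kind of spool, beyond the gauge; a bystander
- chalk: flat piece of tailor's chalk, 45 x 38 x 7 mm; a bystander
- pattern_weight: round steel pattern weight with a knob, 64 mm across, 45 mm tall; a bystander
- shears: tailor's shears lying flat, 220 mm long, 10 mm high; a bystander
- awl: awl with a wooden handle, lying, 130 mm long, 23 mm high; a bystander
- tub: round open plastic tub, 116 mm across, 50 mm tall; a bystander
There are look-alikes about, which are no part of the job. What is shaped like the part that bears button_a_mid but yellow is not meant. Leave any purple look-alike of the part that bears button_b_mid alone.

How it is judged:
By the outcome, as a careful person would: the job done as asked, in the order asked, and still so for the second after the job is handed in, with the robot touching nothing.
It also fails if it takes over 72 s, if anything falls off the work surface, if the arm or the gripper's body presses on something with over 40 N, if the wrist force passes 120 N, or if a joint passes its speed limit or range.

ROBOT

A 6-joint arm with a two-finger parallel gripper is mounted at the origin on the work surface. World frame = base frame: x ahead of the robot, y to its left, z up, the work surface at z = 0. Lengths are in m, angles in degrees, forces in N, time in s.
With the tool pointing down it reaches from about 0.35 to 0.875 m from the base axis. Payload 4.2 kg.
Tool frame: the origin (TCP) lies on the centre line of the jaws, within the pads' length; the fingertips stand tip_reach ahead of it and the grasp point (between the pads) is the TCP (tip_reach is the distance from the TCP to the fingertips, in m); z points along the fingers, y is the line along which they close (so a half turn about z gives the same grasp; the last joint's range is limited). The gripper opens to 87 mm and grips with 3 to 60 N. Pads are 19 mm wide; open, the fingers measure 117 mm over their backs; the gripper's body (75 mm by 190 mm) begins 51 mm behind the grasp point.
Start: joints at [80.879, 22.042, 0.453, 0, -68.411, -14.817], TCP at [0.254, 0.571, 0.242] pointing down, gripper open.
Joint ranges: [-179.83, 179.83], [-69.29, 118.12], [-61.27, 80.66], [-181.25, 117.63], [-171.15, -9.14], [-177.46, 177.46]. Speed limits (degrees/s): [159.86, 159.86, 180, 180, 180, 180].

INTERFACE

Orientations are given as a 3x3 rotation matrix whose columns are the frame's x, y, z axes.
In Python, from station import sense, capture, finish_job, tip_reach gives the robot as it stands.
- The arm moves only by the tool arm_command, never from a script. Its argument "deltas" is a list of rows, each a list of 7 numbers: the turn, a rotation vector about the tool's x, y, z in rad, then the shift along the tool's x, y, z in cm, then the closure, from -1 (fully open) to 1 (shut), so that 0 is half open. In form: [[rx, ry, rz, dx, dy, dz, hand], ...]. A call has 1 to 8 rows; each row is the pose to reach, as a shift and turn from the pose commanded when the call began, along the tool's axes at that moment; what a row does not reach only later rows make up. A row lasts 1/12 s, in which the tool goes at most 41.7 mm and 7.16 degrees, less where a joint would pass 70% of its speed; a pose out of reach is approached as far as the arm can. A call with a gripper value outside its range is refused whole. The fingers move at their own pace and stop on an object; the grip force is fixed at half the most. Time passes only in rows, so rows that repeat a pose let the fingers close. It gives the time, the measured TCP pose, the force, the opening and the grip force at its end, in the units of the state.
- sense(): the state, without advancing time (a new reading comes with each control period).
- capture(name): name is "scene" or "side" or "wrist"; returns a dict with "pixels" (400x640x3 uint8, blue, green, red), "fovy" (degrees; the focal length in pixels is half the picture's height over the tangent of half this angle, whatever the lens; pixels are square), "cx", "cy" (the principal point, pixels), "rvec" (rotation vector, rad) and "tvec" (3), from world to camera coordinates, as OpenCV has them. Camera axes: x right, y down, z forward; pixel columns grow to the right and rows downward; lengths in m; the calibration is good to about 2 mm. A picture is of the moment at which its call begins. There is no depth.
- finish_job(): hands the job in; it is judged then, once.
The state is a dict: "time_s": time; "joints": joint angles; "joint_velocities": joint speeds; "effort": joint torques, N m; "tcp_pos": TCP position; "ee_rot": TCP orientation; "wrist_force": force on the tool from outside, world axes, zero at the start; "moment": the same for the moment, N m; "gripper_width": opening from 0.0 (shut) to 1.0 (fully open); "gripper_force": force on a finger pad.
Only numpy, scipy, OpenCV 4.12 (cv2) and the standard library are available. Lean on these libraries where they do the work, as an engineer would, in place of code of your own. Each camera call takes 0.05 s, during which the arm holds its last target. There are 200 camera calls.

## Working session

There is one attempt and no reset: what is moved stays moved. The work goes in short steps, Python scripts to look and compute and a tool call to move; the robot and the scene stay as the last step left them, time stands still between calls to the robot, and variables do not carry over. Pictures are saved under pics/ and viewed, at most 10 in all, crops included, and the job is handed in when it is done.

Besides the shell and the picture viewer there is one more tool, called after "Emit:" as name(argument=value, ...), one argument or row to a line, values as JSON. arm_command: Moves the arm, as the interface text tells. Its arguments: {"type":"object","properties":{"deltas":{"type":"array"}},"required":["deltas"]}

```bash
ls; mkdir -p pics; cat > h.py <<'E'
import numpy as np, cv2
from station import sense, capture, tip_reach
def K(c):
    f=200/np.tan(np.radians(c['fovy'])/2); return f
def ray(c,u,v,z):
    f=K(c);R=cv2.Rodrigues(np.array(c['rvec'],float))[0];t=np.array(c['tvec'],float)
    o=-R.T@t; d=R.T@np.array([(u-c['cx'])/f,(v-c['cy'])/f,1.]); return o+d*(z-o[2])/d[2]
def proj(c,p):
    f=K(c);R=cv2.Rodrigues(np.array(c['rvec'],float))[0];q=R@np.array(p)+np.array(c['tvec'],float)
    return c['cx']+f*q[0]/q[2], c['cy']+f*q[1]/q[2]
E
python3 - <<'E'
from h import *
import pickle
for n in ("scene","side","wrist"):
    c=capture(n); pickle.dump(c,open(f'{n}0.pkl','wb')); cv2.imwrite(f'pics/{n}0.png',c['pixels'])
    R=cv2.Rodrigues(np.array(c['rvec'],float))[0]; print(n,c['fovy'],c['cx'],c['cy'],(-R.T@np.array(c['tvec'])).round(3),R[2].round(2))
s=sense(); print(tip_reach, s)
E
```

```text
pics
scene 47.9369429624302 314.1491273769361 204.59058001803234 [ 1.202 -0.47   0.967] [-0.52  0.42 -0.75]
side 51.026923107549756 323.1374272378905 200.47046083118485 [ 0.286 -0.6    0.856] [ 0.28  0.59 -0.76]
wrist 70.85779896980007 320.18208005145317 201.6900159965645 [0.313 0.545 0.385] [-0.22  0.1  -0.97]
0.019 {'time_s': 0.15, 'joints': array([ 8.08781346e+01,  2.20808198e+01,  3.98052448e-01, -1.93141207e-02,
       -6.84103021e+01, -1.48174545e+01]), 'joint_velocities': array([-0.10350029, -0.16365597,  0.23062257,  0.04735376,  0.01101922,
       -0.09328065]), 'effort': array([ 4.20174629e-04, -3.91051126e+01,  1.87587065e+01,  4.22236562e+00,
        1.23731254e-02, -1.39023509e-04]), 'tcp_pos': array([0.25341695, 0.57086614, 0.24071417]), 'ee_rot': array([[ 9.13925298e-01, -4.05882036e-01, -5.66997140e-04],
       [-4.05882417e-01, -9.13923984e-01, -1.55411380e-03],
       [ 1.12594588e-04,  1.65047809e-03, -9.99998632e-01]]), 'wrist_force': array([ 0.01575516, -0.75465658, -0.32561695]), 'moment': array([-0.01295947, -0.01135439,  0.03434845]), 'gripper_force': 0.0, 'gripper_width': 0.9967631894729715}
```

View pics/scene0.png

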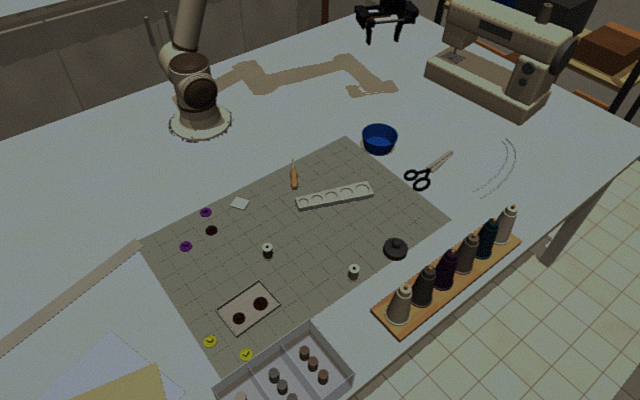

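View pics/side0.png

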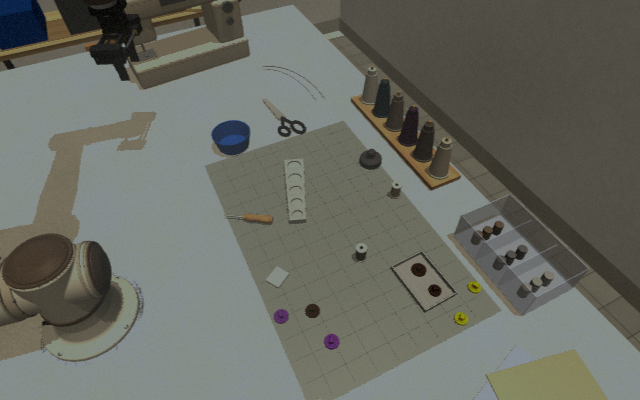

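The loose dark button is at scene (211,230) / side (312,311). The gauge runs from scene (300,203) to (372,189), and the tray with the other two is at (248,306). The purple and yellow ones are look-alikes.

```bash
python3 - <<'E'
from h import *
import pickle
S=pickle.load(open('scene0.pkl','rb'));D=pickle.load(open('side0.pkl','rb'))
for nm,a,b,z in (("btn",(211,230),(312,311),.006),("g1",(304,203),(297,212),.017),("g5",(361,188),(294,167),.017),("spn",(267,251),(361,253),.021),("spf",(354,271),(396,189),.021),("pur",(206,212),(281,316),.006),("pur2",(186,246),(332,341),.006),("awl",(294,178),(255,218),.01)):
    print(nm,ray(S,*a,z).round(3),ray(D,*b,z).round(3))
s=sense();R=s['ee_rot'];p=s['tcp_pos']
# wrist camera in the tool frame
W=pickle.load(open('wrist0.pkl','rb'));Rw=cv2.Rodrigues(np.array(W['rvec'],float))[0]
o=-Rw.T@np.array(W['tvec']);print('cam in tool',R.T@(o-p),'\n',(R.T@Rw.T).round(3))
big=lambda c,u,v,w,h:cv2.resize(c['pixels'][v:v+h,u:u+w],(400,300),interpolation=cv2.INTER_CUBIC)
cv2.imwrite('pics/crop.png',np.hstack([big(S,280,150,120,90),big(D,255,145,100,75)]))
E
```

```text
btn [ 0.441 -0.209  0.006] [ 0.436 -0.211  0.006]
g1 [0.522 0.046 0.017] [0.516 0.051 0.017]
g5 [0.576 0.215 0.017] [0.575 0.207 0.017]
spn [ 0.6   -0.133  0.021] [ 0.6   -0.135  0.021]
spf [0.782 0.005 0.021] [0.785 0.001 0.021]
pur [ 0.376 -0.188  0.006] [ 0.371 -0.191  0.006]
pur2 [ 0.448 -0.287  0.006] [ 0.445 -0.29   0.006]
awl [0.419 0.087 0.01 ] [0.413 0.087 0.01 ]
cam in tool [ 0.06492483 -0.00028128 -0.14392908] 
 [[-0.001 -0.97  -0.244]
 [ 1.    -0.001 -0.   ]
 [ 0.    -0.244  0.97 ]]
```

View pics/crop.png

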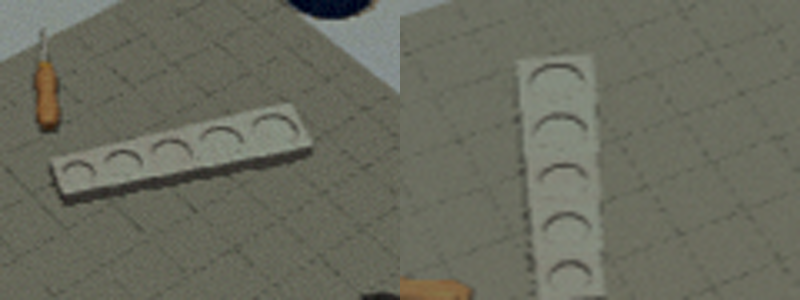

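Emit:
arm_command(
  deltas=[
    [0,0,0,20,14.2,2,-1],
    [0,0,0,20,14.2,2,-1],
    [0,0,0,20,14.2,2,-1],
    [0,0,0,20,14.2,2,-1],
    [0,0,0,20,14.2,2,-1],
    [0,0,0,20,14.2,2,-1],
    [0,0,0,20,14.2,2,-1],
    [0,0,0,20,14.2,2,-1],
  ],
)

```text
time_s: 0.82
tcp_pos: [0.3795, 0.3585, 0.2214]
ee_rot: [[0.913, -0.409, -0.0], [-0.409, -0.913, -0.0], [-0.0, 0.001, -1.0]]
wrist_force: [0.1, -0.1, 0.9]
gripper_width: 1.001
gripper_force: 0.0
```

Emit:
arm_command(
  deltas=[
    [0,0,0,20,14.2,2,-0.4],
    [0,0,0,20,14.2,2,-0.4],
    [0,0,0,20,14.2,2,-0.4],
    [0,0,0,20,14.2,2,-0.4],
    [0,0,0,20,14.2,2,-0.4],
    [0,0,0,20,14.2,2,-0.4],
    [0,0,0,20,14.2,2,-0.4],
    [0,0,0,20,14.2,2,-0.4],
  ],
)

```text
time_s: 1.48
tcp_pos: [0.5046, 0.1487, 0.201]
ee_rot: [[0.913, -0.408, -0.001], [-0.408, -0.913, -0.0], [-0.0, 0.0, -1.0]]
wrist_force: [-0.1, 1.0, 0.2]
gripper_width: 0.701
gripper_force: 0.0
```

```bash
python3 - <<'E'
from h import *
import pickle
s=sense();print(s['time_s'],s['tcp_pos'],s['ee_rot'].round(3).tolist(),s['gripper_width'],s['joints'].round(0))
c=capture("wrist"); pickle.dump((c,s),open('w1.pkl','wb')); cv2.imwrite('pics/w1.png',c['pixels'])
E
```

```text
1.4833 [0.50463462 0.14872479 0.20103214] [[0.913, -0.408, -0.001], [-0.408, -0.913, -0.0], [-0.0, 0.0, -1.0]] 0.7007444441059458 [ 34.  14. -17.  -0. -59.  32.]
```

View pics/w1.png

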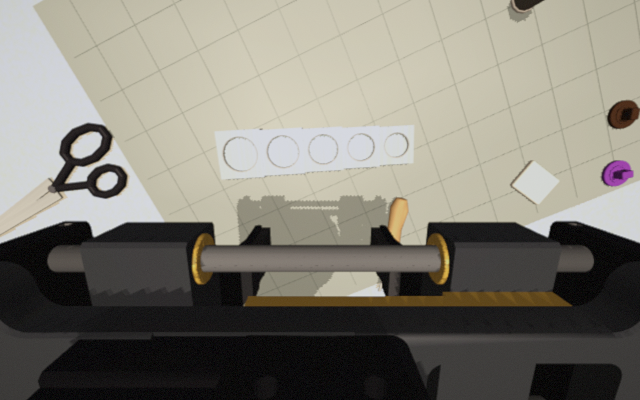

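```bash
cat > gz.py <<'E'
from h import *
Y=np.array([-93,-52.5,-9,37.5,87])/1e3
def gauge(c,seeds,rpx):
    g=cv2.GaussianBlur(cv2.cvtColor(c['pixels'],cv2.COLOR_BGR2GRAY),(3,3),0).astype(float)
    out=[]
    for (u,v),r in zip(seeds,rpx):
        for it in range(3):   # radial edge points: strongest gradient near r, circle fit
            P=[]
            for a in np.linspace(0,2*np.pi,72,endpoint=False):
                rr=np.arange(.75*r,1.25*r,.25); x=(u+rr*np.cos(a)).astype(np.float32);y=(v+rr*np.sin(a)).astype(np.float32)
                l=cv2.remap(g.astype(np.float32),x[None],y[None],cv2.INTER_LINEAR)[0]
                k=np.argmin(l); P.append((x[k],y[k]))   # dark rim line
            P=np.array(P,np.float32); (u,v),ax,_=cv2.fitEllipse(P)
        out.append((u,v,*ax))
    return np.array(out)
E
python3 - <<'E'
from gz import *
import pickle
c,s=pickle.load(open('w1.pkl','rb'))
o=gauge(c,[(396,145),(361,147),(323,149),(283,151),(240,154)],[11.5,13,14,15.5,17])
print(o.round(1))
P=np.array([ray(c,u,v,.017) for u,v,*_ in o]); 
d=P[-1]-P[0];d/=np.linalg.norm(d);t=(P-P.mean(0))@d
print(P.round(4).tolist(),d,(t-t[0]).round(4),Y-Y[0], ((P-P.mean(0))@[d[1],-d[0],0]).round(4))
m=np.polyfit(Y,P[:,:2],1);print('centre',m[1],'dir',m[0],np.hypot(*m[0]))
R=s['ee_rot'];print(R.T@(np.array([.439,-.21,.0])-s['tcp_pos']))
E
```

```text
[[395.6 144.8  22.7  24.3]
 [360.3 146.8  25.7  26.9]
 [322.8 149.   28.8  28.9]
 [282.6 151.3  30.8  32.2]
 [240.1 153.8  32.4  35.1]]
[[0.5145, 0.0501, 0.017], [0.5289, 0.0878, 0.017], [0.5443, 0.1281, 0.017], [0.5608, 0.1714, 0.017], [0.5783, 0.2174, 0.017]] [0.35617714 0.93441845 0.        ] [0.     0.0403 0.0835 0.1298 0.179 ] [0.     0.0405 0.084  0.1305 0.18  ] [-0.     -0.      0.      0.0001 -0.    ]
centre [0.54750935 0.13655658] dir [0.35433244 0.92916856] 0.9944373712238163
[0.0865371  0.35418362 0.20117306]
```

Emit:
arm_command(
  deltas=[
    [0,0,0,1.3,17.7,4,-0.4],
    [0,0,0,1.3,17.7,4,-0.4],
    [0,0,0,1.3,17.7,4,-0.4],
    [0,0,0,1.3,17.7,4,-0.4],
    [0,0,0,1.3,17.7,4,-0.4],
  ],
)

```text
time_s: 1.95
tcp_pos: [0.4406, -0.019, 0.1604]
ee_rot: [[0.914, -0.405, -0.004], [-0.405, -0.914, -0.0], [-0.003, 0.002, -1.0]]
wrist_force: [-0.1, 0.6, 0.4]
gripper_width: 0.701
gripper_force: 0.0
```

Emit:
arm_command(
  deltas=[
    [0,0,0,1.3,17.7,4,-0.4],
    [0,0,0,1.3,17.7,4,-0.4],
    [0,0,0,1.3,17.7,4,-0.4],
    [0,0,0,1.3,17.7,4,-0.4],
    [0,0,0,1.3,17.7,4,-0.4],
    [0,0,0,1.3,17.7,4,-0.4],
    [0,0,0,1.3,17.7,4,-0.4],
  ],
)

```text
time_s: 2.53
tcp_pos: [0.3846, -0.1842, 0.1216]
ee_rot: [[0.914, -0.405, 0.0], [-0.405, -0.914, -0.0], [0.0, -0.0, -1.0]]
wrist_force: [-0.4, 1.0, -0.5]
gripper_width: 0.702
gripper_force: 0.0
```

```bash
python3 - <<'E'
from h import *
import pickle
s=sense();print(s['time_s'],s['tcp_pos'],s['joints'].round(0))
c=capture("wrist"); pickle.dump((c,s),open('w2.pkl','wb')); p=c['pixels']
hsv=cv2.cvtColor(p,cv2.COLOR_BGR2HSV)
u,v=map(int,proj(c,(.439,-.21,.005)));print(u,v, hsv[v-2:v+3:2,u-2:u+3:2].tolist())
cv2.imwrite('pics/w2.png',np.hstack([p[:300],]) if 0 else cv2.resize(p[max(0,v-50):v+50,u-60:u+60],(720,600),interpolation=cv2.INTER_CUBIC)); print(max(0,v-50),u-60)
E
```

```text
2.5333 [ 0.38461105 -0.18415452  0.12164986] [ -4.  11. -36.   0. -43.  70.]
322 136 [[[11, 112, 125], [12, 119, 118], [12, 121, 110]], [[13, 112, 127], [11, 116, 117], [13, 122, 100]], [[12, 120, 121], [12, 120, 113], [12, 118, 93]]]
86 262
```

View pics/w2.png

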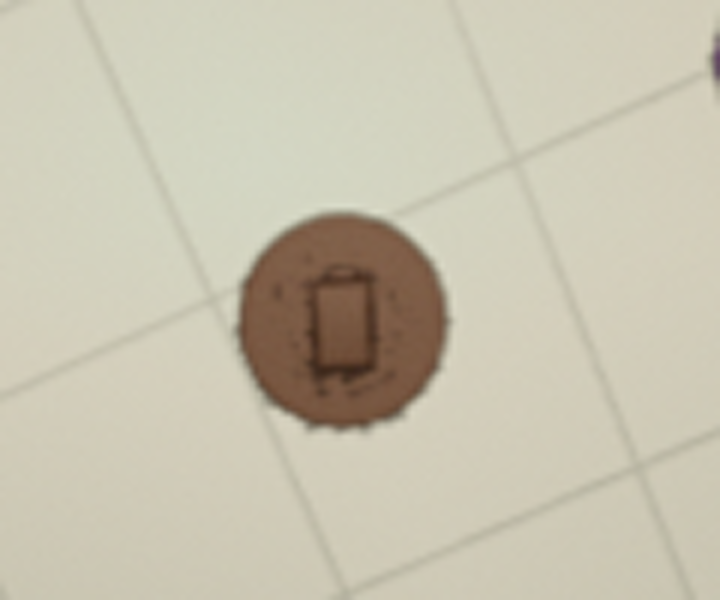

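The view shows the button at about pixel (319,139), shank length along image v. The tool's present yaw therefore already closes across the 9 mm.

```bash
cat > bt.py <<'E'
from h import *
def button(c,z=.0045,lo=(0,70,20),hi=(25,255,190),guess=None):
    m=cv2.inRange(cv2.cvtColor(c['pixels'],cv2.COLOR_BGR2HSV),lo,hi)
    m=cv2.morphologyEx(m,cv2.MORPH_OPEN,np.ones((3,3)))
    k=cv2.findContours(m,cv2.RETR_EXTERNAL,cv2.CHAIN_APPROX_NONE)[0]
    k=min((q for q in k if cv2.contourArea(q)>200),key=lambda q:np.hypot(*(q[:,0].mean(0)-guess)))
    e=cv2.fitEllipse(cv2.convexHull(k)); 
    P=np.array([ray(c,u,v,z)[:2] for u,v in k[:,0]],np.float32); 
    return e,ray(c,*e[0],z),cv2.fitEllipse(P)
E
python3 - <<'E'
from bt import *
import pickle
c,s=pickle.load(open('w2.pkl','rb'))
e,p,E=button(c,guess=(319,139)); print(e,p,E)
R=s['ee_rot'];q=np.array([*E[0],.0255]);d=R.T@(q-s['tcp_pos']);print('delta tool cm',d*100)
g=cv2.cvtColor(c['pixels'],cv2.COLOR_BGR2HSV)[...,2]
E
```

```text
((318.6311950683594, 139.1992645263672), (33.95176315307617, 34.93352508544922), 178.08192443847656) [ 0.43807193 -0.20580029  0.0045    ] ((0.4378933906555176, -0.20570488274097443), (0.03025730885565281, 0.030391033738851547), 71.91324615478516)
delta tool cm [ 5.74072332 -0.18710563  9.61723928]
```

Emit:
arm_command(
  deltas=[
    [0,0,0,5.7,-0.2,5,0.2],
    [0,0,0,5.7,-0.2,5,0.2],
    [0,0,0,5.7,-0.2,7,0.2],
    [0,0,0,5.7,-0.2,8.5,0.2],
    [0,0,0,5.7,-0.2,9.2,0.2],
    [0,0,0,5.7,-0.2,9.55,0.2],
    [0,0,0,5.7,-0.2,9.55,0.2],
    [0,0,0,5.7,-0.2,9.55,0.2],
  ],
)

```text
time_s: 3.25
tcp_pos: [0.4379, -0.2054, 0.0269]
ee_rot: [[0.915, -0.404, 0.002], [-0.404, -0.915, -0.0], [0.002, -0.0, -1.0]]
wrist_force: [-0.0, 0.5, 0.1]
gripper_width: 0.402
gripper_force: 0.0
```

Emit:
arm_command(
  deltas=[
    [0,0,0,0,0,0,0.6],
    [0,0,0,0,0,0,0.7],
    [0,0,0,0,0,0,0.8],
    [0,0,0,0,0,0,0.9],
    [0,0,0,0,0,0,1],
    [0,0,0,0,0,0,1],
    [0,0,0,0,0,0,1],
    [0,0,0,0,0,0,1],
  ],
)

```text
time_s: 3.92
tcp_pos: [0.4371, -0.2061, 0.0264]
ee_rot: [[0.914, -0.406, 0.0], [-0.406, -0.914, -0.0], [0.0, 0.0, -1.0]]
wrist_force: [-0.9, -0.2, 4.0]
gripper_width: 0.097
gripper_force: 30.0
```

Emit:
arm_command(
  deltas=[
    [0,0,0,0,0,-2,1],
    [0,0,0,0,0,-4,1],
    [0,0,0,0,0,-7,1],
    [0,0,0,-1,-3,-10,1],
    [0,0,0,-2,-7,-10.8,1],
    [0,0,0,-3.4,-11,-10.8,1],
    [0,0,0,-4.8,-15,-10.8,1],
    [0,0,0,-6.2,-19,-10.8,1],
  ],
)

```text
time_s: 4.58
tcp_pos: [0.4568, -0.0096, 0.1344]
ee_rot: [[0.914, -0.407, 0.001], [-0.407, -0.914, 0.001], [0.001, -0.001, -1.0]]
wrist_force: [1.2, 0.7, -0.5]
gripper_width: 0.098
gripper_force: 30.0
```

Emit:
arm_command(
  deltas=[
    [0,0,0,-1.5,-3.5,0,1],
    [0,0,0,-2.5,-6,0,1],
    [0,0,0,-2.9,-7.4,0,1],
    [0,0,0,-2.9,-7.4,0,1],
    [0,0,0,-2.9,-7.4,0,1],
    [0,0,0,-2.9,-7.4,0,1],
  ],
)

```text
time_s: 5.08
tcp_pos: [0.4601, 0.0676, 0.1337]
ee_rot: [[0.914, -0.406, -0.001], [-0.406, -0.914, -0.0], [-0.001, 0.001, -1.0]]
wrist_force: [-0.1, 0.4, -0.7]
gripper_width: 0.097
gripper_force: 30.0
```

```bash
python3 - <<'E'
from gz import *
import pickle
s=sense();print(s['time_s'],s['tcp_pos'],s['ee_rot'].round(3).tolist(),s['wrist_force'],s['gripper_width'],s['gripper_force'])
c=capture("wrist"); pickle.dump((c,s),open('w3.pkl','wb')); cv2.imwrite('pics/w3.png',c['pixels'])
D=capture("side"); pickle.dump(D,open('side3.pkl','wb')); u,v=map(int,proj(D,s['tcp_pos']-[0,0,.015]))
cv2.imwrite('pics/side3.png',cv2.resize(D['pixels'][v-30:v+30,u-40:u+40],(640,480),interpolation=cv2.INTER_CUBIC))
pred=np.array([.5475,.13656])+Y[:,None]*np.array([.35433,.92917]); print([np.round(proj(c,(*q,.017)),1).tolist() for q in pred])
E
```

```text
5.0833 [0.46011026 0.06761353 0.13369702] [[0.914, -0.406, -0.001], [-0.406, -0.914, -0.0], [-0.001, 0.001, -1.0]] [-0.05427657  0.38533092 -0.72045735] 0.09690978374849933 29.999827444553375
[[313.8, 140.0], [269.5, 142.4], [222.2, 145.1], [171.8, 147.9], [118.4, 150.9]]
```

View pics/w3.png

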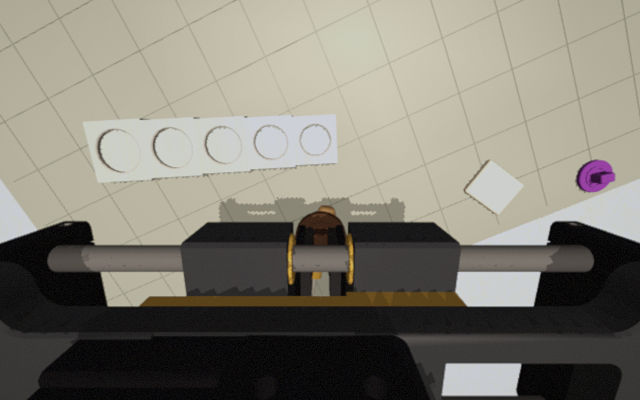

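View pics/side3.png

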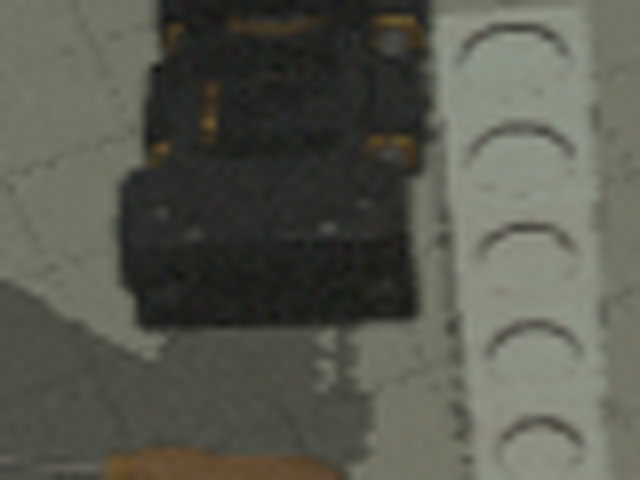

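The gauge's step 1 shows at (314,140) and step 5 at (119,150). The held button's front arc is visible at (320,210), and the button is firmly in the jaws.

```bash
python3 - <<'E'
from gz import *
import pickle
c,s=pickle.load(open('w3.pkl','rb'))
pred=np.array([.5475,.13656])+Y[:,None]*np.array([.35433,.92917])
o=gauge(c,[proj(c,(*q,.017)) for q in pred],[15.5,17.5,19,20.5,22])
print(o.round(2).tolist())
P=np.array([ray(c,u,v,.017) for u,v,*_ in o]); 
m=np.polyfit(Y,P[:,:2],1);print('centre',m[1],'dir',m[0],np.hypot(*m[0]), (P[:,:2]-(m[1]+Y[:,None]*m[0])).round(4).tolist())
R=s['ee_rot'];p=s['tcp_pos']
# button was seen at tool offset rel. to measured TCP at grasp
B=np.array([.43789,-.20570]);G=np.array([.4371,-.2061]);b=R[:2,:2].T@(B-G);print('button off in tool (cm)',b*100)
for i in range(5): print(i+1,'tool delta cm', (R[:2,:2].T@(P[i,:2]-p[:2])-[b[0],0])*100, (R[:2,:2].T@(P[i,:2]-p[:2])-b)*100)
# arc of the held button: brown mask rows above 245
h=cv2.cvtColor(c['pixels'],cv2.COLOR_BGR2HSV); mk=cv2.inRange(h,(0,70,20),(25,255,190))
A=[(u,195+np.argmax(mk[195:240,u])) for u in range(295,346) if mk[195:240,u].any()]
zf=p[2]-.0269+.0045
Q=np.array([R.T@(ray(c,u,v,zf)-p) for u,v in A])*1e3; print(np.c_[A,Q[:,:2].round(1)].tolist())
E
```

```text
[[314.79, 139.6, 29.9, 30.18], [270.57, 142.01, 32.37, 34.31], [223.14, 144.69, 34.64, 37.97], [172.71, 147.44, 36.41, 42.04], [119.24, 150.47, 38.07, 45.99]]
centre [0.54748657 0.13558617] dir [0.35508222 0.92958449] 0.9950933169459817 [[-0.0, 0.0], [0.0, -0.0001], [-0.0, -0.0], [0.0, -0.0], [-0.0, 0.0]]
button off in tool (cm) [ 0.0559454  -0.06863747]
1 tool delta cm [ 5.65943819 -0.52339662] [ 5.65943819 -0.45475915]
2 tool delta cm [ 5.44881493 -4.53875764] [ 5.44881493 -4.47012017]
3 tool delta cm [ 5.21454986 -8.86508681] [ 5.21454986 -8.79644933]
4 tool delta cm [  4.97207038 -13.48431515] [  4.97207038 -13.41567767]
5 tool delta cm [  4.70406288 -18.40797592] [  4.70406288 -18.33933845]
[[295.0, 235.0, 1.4, -16.3], [296.0, 231.0, 4.0, -15.6], [297.0, 227.0, 6.7, -14.9], [298.0, 225.0, 8.0, -14.3], [299.0, 223.0, 9.3, -13.6], [300.0, 222.0, 10.0, -13.0], [301.0, 220.0, 11.3, -12.3], [302.0, 219.0, 11.9, -11.7], [303.0, 218.0, 12.6, -11.1], [304.0, 218.0, 12.6, -10.5], [305.0, 217.0, 13.2, -9.8], [306.0, 216.0, 13.9, -9.2], [307.0, 215.0, 14.5, -8.6], [308.0, 215.0, 14.5, -8.0
[... 317 characters left out ...]
, 206.0, 20.3, -0.5], [321.0, 206.0, 20.3, 0.1], [322.0, 205.0, 20.9, 0.7], [323.0, 205.0, 20.9, 1.3], [324.0, 205.0, 20.9, 1.9], [325.0, 205.0, 20.9, 2.5], [326.0, 205.0, 20.9, 3.1], [327.0, 205.0, 20.9, 3.8], [328.0, 206.0, 20.3, 4.4], [329.0, 206.0, 20.3, 5.0], [330.0, 206.0, 20.3, 5.6], [331.0, 207.0, 19.6, 6.2], [332.0, 207.0, 19.6, 6.8], [333.0, 208.0, 19.0, 7.4], [334.0, 209.0, 18.3, 8.1], [335.0, 214.0, 15.1, 8.7], [336.0, 217.0, 13.2, 9.4], [337.0, 218.0, 12.6, 10.0], [338.0, 219.0, 11.9, 10.6], [339.0, 220.0, 11.3, 11.3], [340.0, 221.0, 10.6, 11.9], [341.0, 223.0, 9.3, 12.5], [342.0, 225.0, 8.0, 13.2], [343.0, 227.0, 6.7, 13.8], [344.0, 229.0, 5.3, 14.5], [345.0, 233.0, 2.7, 15.2]]
```

Emit:
arm_command(
  deltas=[
    [0,0,0,3,-0.5,2,1],
    [0,0,0,5.66,-0.46,4,1],
    [0,0,0,5.66,-0.46,6.5,1],
    [0,0,0,5.66,-0.46,8,1],
    [0,0,0,5.66,-0.46,8.6,1],
    [0,0,0,5.66,-0.46,8.8,1],
    [0,0,0,5.66,-0.46,8.9,1],
    [0,0,0,5.66,-0.46,8.95,1],
  ],
)

```text
time_s: 5.85
tcp_pos: [0.5148, 0.0494, 0.0455]
ee_rot: [[0.914, -0.406, 0.002], [-0.406, -0.914, 0.001], [0.001, -0.001, -1.0]]
wrist_force: [0.5, 0.5, 0.6]
gripper_width: 0.096
gripper_force: 30.0
```

Emit:
arm_command(
  deltas=[
    [0,0,0,0,0,0.03,1],
    [0,0,0,0,0,0.06,1],
    [0,0,0,0,0,0.06,1],
  ],
)

```text
time_s: 6.1
tcp_pos: [0.5145, 0.0496, 0.0447]
ee_rot: [[0.914, -0.405, 0.001], [-0.405, -0.914, 0.001], [0.001, -0.001, -1.0]]
wrist_force: [0.5, 0.1, -0.1]
gripper_width: 0.099
gripper_force: 30.0
```

Emit:
arm_command(
  deltas=[
    [0,0,0,0,0,0.05,1],
    [0,0,0,0,0,0.1,1],
    [0,0,0,0,0,0.1,1],
    [0,0,0,0,0,0.1,1],
  ],
)

```text
time_s: 6.43
tcp_pos: [0.5144, 0.0496, 0.0432]
ee_rot: [[0.914, -0.406, 0.0], [-0.406, -0.914, 0.0], [0.0, -0.0, -1.0]]
wrist_force: [-1.0, 0.2, 1.2]
gripper_width: 0.102
gripper_force: 30.0
```

```bash
python3 - <<'E'
from h import *
for i in range(5):
    s=sense();print(s['time_s'],s['tcp_pos'].round(5),s['wrist_force'].round(2)); capture('side')
E
```

```text
6.4333 [0.51436 0.04955 0.04319] [-1.01  0.15  1.24]
6.4833 [0.51435 0.04954 0.04318] [-1.19  1.37  1.54]
6.5333 [0.51434 0.04954 0.04315] [0.23 1.59 1.75]
6.5833 [0.51433 0.04953 0.04314] [-0.67 -0.14  2.01]
6.6333 [0.51436 0.04952 0.04314] [-1.04  0.63  2.64]
```

Emit:
arm_command(
  deltas=[
    [0,0,0,0,0,-0.1,1],
    [0,0,0,-0.04,0.09,-0.1,1],
    [0,0,0,-0.04,0.09,0,1],
    [0,0,0,-0.04,0.09,0.04,1],
    [0,0,0,-0.04,0.09,0.04,1],
    [0,0,0,-0.04,0.09,0.04,1],
  ],
)

```text
time_s: 7.18
tcp_pos: [0.5132, 0.0485, 0.0428]
ee_rot: [[0.914, -0.406, -0.001], [-0.406, -0.914, -0.0], [-0.0, 0.001, -1.0]]
wrist_force: [-1.7, -0.3, 4.3]
gripper_width: 0.098
gripper_force: 30.0
```

```bash
python3 - <<'E'
from h import *
for i in range(3):
    s=sense();print(s['time_s'],s['tcp_pos'].round(5),s['wrist_force'].round(2)); capture('side')
E
```

```text
7.1833 [0.5132  0.0485  0.04283] [-1.71 -0.34  4.27]
7.2333 [0.51322 0.04852 0.04282] [-1.82  0.19  5.58]
7.2833 [0.51324 0.04853 0.0428 ] [-2.94 -0.46  5.13]
```

Emit:
arm_command(
  deltas=[
    [0,0,0,0,0,-1,1],
    [0,0,0,-0.1,-2,-1.2,1],
    [0,0,0,-0.18,-4.09,-1,1],
    [0,0,0,-0.18,-4.09,-0.6,1],
    [0,0,0,-0.18,-4.09,-0.3,1],
    [0,0,0,-0.18,-4.09,-0.2,1],
    [0,0,0,-0.18,-4.09,-0.2,1],
    [0,0,0,-0.18,-4.09,-0.2,1],
  ],
)

```text
time_s: 8.0
tcp_pos: [0.5279, 0.0861, 0.0444]
ee_rot: [[0.914, -0.406, -0.001], [-0.406, -0.914, -0.0], [-0.001, 0.001, -1.0]]
wrist_force: [-0.4, -0.9, -0.4]
gripper_width: 0.097
gripper_force: 30.0
```

```bash
cat > st.py <<'E'
from h import *
import sys
T=np.array(eval(sys.argv[1]))
for i in range(3):
    s=sense();print(s['time_s'],s['tcp_pos'].round(5),s['wrist_force'].round(2),'to go tool mm',((s['ee_rot'].T@np.r_[T-s['tcp_pos'][:2],0])*1e3).round(2)); capture('side')
E
python3 st.py .52815,.08663
```

```text
8.0 [0.52794 0.08615 0.04437] [-0.42 -0.88 -0.36] to go tool mm [-0.   -0.53 -0.  ]
8.05 [0.52813 0.08627 0.04453] [-0.3   0.3  -0.21] to go tool mm [-0.13 -0.34 -0.  ]
8.1 [0.52824 0.08634 0.04464] [-0.67 -0.18 -0.06] to go tool mm [-0.2  -0.22 -0.  ]
```

Emit:
arm_command(
  deltas=[
    [0,0,0,-0.01,-0.02,0.06,1],
    [0,0,0,-0.01,-0.02,0.12,1],
    [0,0,0,-0.01,-0.02,0.16,1],
    [0,0,0,-0.01,-0.02,0.19,1],
    [0,0,0,-0.01,-0.02,0.19,1],
  ],
)

```text
time_s: 8.57
tcp_pos: [0.5284, 0.087, 0.0429]
ee_rot: [[0.914, -0.406, 0.0], [-0.406, -0.914, -0.0], [0.0, 0.0, -1.0]]
wrist_force: [-1.1, -0.5, 2.9]
gripper_width: 0.099
gripper_force: 30.0
```

```bash
python3 st.py .52815,.08663
```

```text
8.5667 [0.52843 0.087   0.04294] [-1.11 -0.51  2.85] to go tool mm [-0.11  0.45  0.  ]
8.6167 [0.52844 0.087   0.04294] [-0.77  0.46  2.44] to go tool mm [-0.12  0.46 -0.  ]
8.6667 [0.52844 0.08703 0.0429 ] [-0.77 -0.25  3.29] to go tool mm [-0.1   0.48 -0.  ]
```

Emit:
arm_command(
  deltas=[
    [0,0,0,-0.01,0.05,0,1],
    [0,0,0,-0.01,0.05,0.01,1],
    [0,0,0,0.05,0.05,0.01,1],
    [0,0,0,-0.01,0.1,0.01,1],
    [0,0,0,-0.07,0.05,0.01,1],
    [0,0,0,-0.01,0,0.01,1],
    [0,0,0,-0.01,0.05,0.01,1],
    [0,0,0,-0.01,0.05,0.01,1],
  ],
)

```text
time_s: 9.38
tcp_pos: [0.5284, 0.0869, 0.0427]
ee_rot: [[0.914, -0.406, 0.001], [-0.406, -0.914, 0.0], [0.0, -0.001, -1.0]]
wrist_force: [-0.6, 1.3, 4.0]
gripper_width: 0.1
gripper_force: 30.0
```

```bash
python3 st.py .52815,.08663
```

```text
9.3833 [0.52838 0.08689 0.04271] [-0.6   1.25  4.  ] to go tool mm [-0.11  0.33 -0.  ]
9.4333 [0.5284  0.0869  0.04272] [0.03 0.66 4.99] to go tool mm [-0.12  0.34 -0.  ]
9.4833 [0.52836 0.08687 0.04269] [-1.64  1.67  4.79] to go tool mm [-0.09  0.31 -0.  ]
```

Step 2 refuses it, so on to step 3.

Emit:
arm_command(
  deltas=[
    [0,0,0,0,0,-1,1],
    [0,0,0,-0.1,-2,-1.2,1],
    [0,0,0,-0.24,-4.31,-1,1],
    [0,0,0,-0.24,-4.31,-0.6,1],
    [0,0,0,-0.24,-4.31,-0.3,1],
    [0,0,0,-0.24,-4.31,-0.2,1],
    [0,0,0,-0.24,-4.31,-0.2,1],
    [0,0,0,-0.24,-4.31,-0.2,1],
  ],
)

```text
time_s: 10.2
tcp_pos: [0.5427, 0.1262, 0.0443]
ee_rot: [[0.914, -0.406, -0.001], [-0.406, -0.914, -0.001], [-0.001, 0.001, -1.0]]
wrist_force: [-0.3, 0.4, -0.7]
gripper_width: 0.101
gripper_force: 30.0
```

```bash
python3 st.py .54367,.12726
```

```text
10.2 [0.54275 0.12618 0.04431] [-0.3   0.43 -0.74] to go tool mm [ 0.4  -1.36 -0.  ]
10.25 [0.543   0.12629 0.04452] [-0.12 -0.52 -0.09] to go tool mm [ 0.22 -1.16 -0.  ]
10.3 [0.54317 0.12646 0.04465] [-0.28 -0.3  -0.61] to go tool mm [ 0.14 -0.94 -0.  ]
```

Emit:
arm_command(
  deltas=[
    [0,0,0,0,-0.02,0,1],
    [0,0,0,0,-0.02,0,1],
    [0,0,0,0,-0.02,0,1],
  ],
)

```text
time_s: 10.6
tcp_pos: [0.5435, 0.1272, 0.0447]
ee_rot: [[0.914, -0.406, 0.0], [-0.406, -0.914, 0.0], [0.0, -0.0, -1.0]]
wrist_force: [-0.8, 0.4, 0.4]
gripper_width: 0.104
gripper_force: 30.0
```

```bash
python3 st.py .54367,.12726
```

```text
10.6 [0.54349 0.12715 0.04466] [-0.76  0.43  0.44] to go tool mm [ 0.12 -0.17  0.  ]
10.65 [0.54349 0.12715 0.04464] [ 0.61 -0.56  0.44] to go tool mm [ 0.12 -0.17  0.  ]
10.7 [0.54347 0.12717 0.04461] [-0.88  0.69 -1.07] to go tool mm [ 0.14 -0.16  0.  ]
```

Within 0.2 mm. Lower gently.

Emit:
arm_command(
  deltas=[
    [0,0,0,0.01,-0.02,0.06,1],
    [0,0,0,0.01,-0.02,0.12,1],
    [0,0,0,0.01,-0.02,0.16,1],
    [0,0,0,0.01,-0.02,0.19,1],
    [0,0,0,0.01,-0.02,0.21,1],
    [0,0,0,0.01,-0.02,0.21,1],
  ],
)

```text
time_s: 11.25
tcp_pos: [0.5436, 0.1273, 0.0424]
ee_rot: [[0.914, -0.406, -0.0], [-0.406, -0.914, -0.0], [-0.0, 0.0, -1.0]]
wrist_force: [0.5, -0.8, 0.3]
gripper_width: 0.1
gripper_force: 30.0
```

```bash
python3 st.py .54367,.12726
```

```text
11.25 [0.54362 0.12733 0.04239] [ 0.45 -0.83  0.33] to go tool mm [ 0.08  0.04 -0.  ]
11.3 [0.54362 0.12731 0.04239] [ 0.31 -0.02 -0.33] to go tool mm [ 0.07  0.02 -0.  ]
11.35 [0.54365 0.12733 0.04243] [-0.37  0.68 -0.22] to go tool mm [ 0.05  0.05 -0.  ]
```

Emit:
arm_command(
  deltas=[
    [0,0,0,0,0,0.06,1],
    [0,0,0,0,0,0.12,1],
    [0,0,0,0,0,0.18,1],
    [0,0,0,0,0,0.24,1],
    [0,0,0,0,0,0.3,1],
    [0,0,0,0,0,0.36,1],
    [0,0,0,0,0,0.4,1],
    [0,0,0,0,0,0.41,1],
  ],
)

```text
time_s: 12.07
tcp_pos: [0.5436, 0.1273, 0.0383]
ee_rot: [[0.914, -0.406, -0.0], [-0.406, -0.914, -0.0], [-0.0, 0.0, -1.0]]
wrist_force: [-0.1, 0.3, -0.2]
gripper_width: 0.097
gripper_force: 30.0
```

```bash
python3 st.py .54367,.12726
```

```text
12.0667 [0.54364 0.12732 0.03835] [-0.07  0.27 -0.25] to go tool mm [0.05 0.04 0.  ]
12.1167 [0.54361 0.12732 0.03837] [-1.18 -0.79  0.92] to go tool mm [ 0.08  0.04 -0.  ]
12.1667 [0.54363 0.12735 0.03839] [-0.43  0.96  0.5 ] to go tool mm [0.07 0.06 0.  ]
```

Emit:
arm_command(
  deltas=[
    [0,0,0,0,0,0.02,1],
    [0,0,0,0,0,0.03,1],
    [0,0,0,0,0,0.03,1],
    [0,0,0,0,0,0.03,1],
  ],
)

```text
time_s: 12.55
tcp_pos: [0.5437, 0.1273, 0.0382]
ee_rot: [[0.914, -0.406, 0.0], [-0.406, -0.914, 0.0], [0.0, -0.0, -1.0]]
wrist_force: [-0.6, 0.1, 1.1]
gripper_width: 0.094
gripper_force: 30.0
```

Emit:
arm_command(
  deltas=[
    [0,0,0,0,0,-0.02,0.7],
    [0,0,0,0,0,-0.02,0.6],
    [0,0,0,0,0,-0.02,0.4],
    [0,0,0,0,0,-0.02,0.4],
    [0,0,0,0,0,-0.02,0.4],
    [0,0,0,0,0,-0.02,0.4],
  ],
)

```text
time_s: 13.05
tcp_pos: [0.5436, 0.1273, 0.0382]
ee_rot: [[0.914, -0.406, -0.0], [-0.406, -0.914, -0.0], [-0.0, 0.0, -1.0]]
wrist_force: [0.3, 0.1, 0.6]
gripper_width: 0.291
gripper_force: 0.0
```

Emit:
arm_command(
  deltas=[
    [0,0,0,0,0,-0.5,0.4],
    [0,0,0,0,0,-2,0.4],
    [0,0,0,0,0,-5,0.4],
    [0,0,0,-3,0,-8,0.4],
    [0,0,0,-6,0,-9.5,0.4],
    [0,0,0,-6,0,-9.5,0.4],
    [0,0,0,-6,0,-9.5,0.4],
    [0,0,0,-6,0,-9.5,0.4],
  ],
)

```text
time_s: 13.72
tcp_pos: [0.4889, 0.1518, 0.1335]
ee_rot: [[0.914, -0.405, 0.001], [-0.405, -0.914, 0.0], [0.0, -0.001, -1.0]]
wrist_force: [-0.4, -0.1, 0.7]
gripper_width: 0.299
gripper_force: 0.0
```

```bash
python3 - <<'E'
from h import *
c=capture('wrist');D=capture('side');u,v=map(int,proj(c,(.544,.128,.017)));a,b=map(int,proj(D,(.544,.128,.017)));print(u,v)
r=lambda i,u,v,w,h:cv2.resize(i['pixels'][max(0,v-h):max(0,v-h)+2*h,u-w:u+w],(400,300),interpolation=cv2.INTER_CUBIC)
cv2.imwrite('pics/end.png',np.hstack([r(c,u,v,80,60),r(D,a,b,60,45)]))
E
```

```text
320 136
```

View pics/end.png

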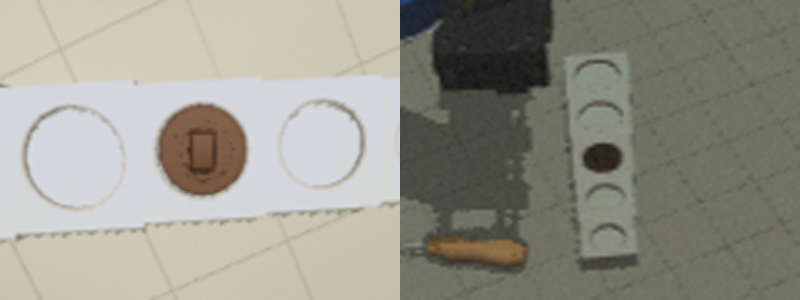

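The button sits evenly in step 3 (image centre 320,136), filling the hole, and the gripper is clear.

```bash
python3 -c "
from station import finish_job; print(finish_job())"
```

```text
the job is handed in; nothing more can be done
None
```

The loose button was refused by steps 1 and 2 under a light press of about 5 N, then dropped into step 3 (33 mm hole, so the button is about 32 mm); I left it there fully home, touched nothing else, and handed the job in.

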